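# Pack the service kit tray: fuse box face up, driver in its cut-out

### The arm

A 6-joint arm with a two-finger parallel gripper is mounted at the origin on a cart in front of the work surface, level with it; the furniture and walls round the work are solid. World frame = base frame: x ahead of the robot, y to its left, z up, the work surface at z = 0. Lengths are in m, angles in rad, forces in N, time in s.
With the tool pointing down it reaches from about 0.325 to 1 m from the base axis. Payload 5.1 kg.
Tool frame: the origin (TCP) lies at the very end of the fingers, on their centre line; the grasp point (between the pads) lies 19 mm behind it; z points along the fingers, y is the line along which they close (so a half turn about z gives the same grasp; the last joint's range is limited). The gripper opens to 85 mm and grips with 20 to 120 N. Pads are 22 mm wide; open, the fingers measure 114 mm over their backs; the gripper's body (76 mm by 85 mm) begins 54 mm behind the grasp point. The pads swing forward as they close: fully open they stand 13 mm farther back than shut.
Start: joints at [1.258, 0.124, 1.65, -0, 1.367, -0.083], TCP at [0.148, 0.633, 0.231] pointing down, gripper open.
Joint ranges: [-2.61, 2.61], [-1.02, 2.33], [0.03, 2.71], [-1.35, 4.49], [0.32, 2.68], [-2.91, 2.91]. Speed limits (rad/s): [2.57, 2.57, 3.14, 3.14, 3.14, 3.14].

### API

Orientations are given as a rotation vector (axis times angle).
In Python, from station import telemetry, imaging, workorder gives the robot as it stands. The module is installed in compiled form; this text tells all that it offers.
- The arm moves only by the tool arm_command, never from a script. Its argument "plan" is text: rows parted by semicolons, each of 7 numbers parted by spaces: the turn, a rotation vector about the world's x, y, z in degrees, then the shift along the world's x, y, z in m, then the closure, from 0 (fully open) to 1 (shut). In form: ax ay az x y z claw; .... A call has 1 to 5 rows; each row is the pose to reach, as a shift and turn from the pose commanded when the call began; what a row does not reach only later rows make up. A row lasts 1/10 s, in which the tool goes at most 50 mm and 8.59 degrees, less where a joint would pass 70% of its speed; a pose out of reach is approached as far as the arm can. A call with a gripper value outside its range is refused whole. The fingers move at their own pace and stop on an object; "newtons" is the grip in N (left out, the last holds). Time passes only in rows, so rows that repeat a pose let the fingers close. It gives the time, the measured TCP pose, the force, the opening and the grip force at its end, in the units of the state.
- telemetry.read_state(): the state, without advancing time (a new reading comes with each control period).
- imaging.capture(name): name is "scene" or "top"; returns the picture (420x560x3 uint8, red, green, blue); there is no depth.
- imaging.camera_info(name): a dict with "vfov" (degrees; the focal length in pixels is half the picture's height over the tangent of half this angle, whatever the lens; pixels are square), "cx", "cy" (the principal point, pixels), "R" (3x3) and "t" (3): a world point X has camera coordinates R X + t. Camera axes: x right, y down, z forward; pixel columns grow to the right and rows downward; lengths in m; the calibration is good to about 2 mm. A picture is of the moment at which its call begins. camera_info takes no time and is no camera call.
- workorder.job_done(): hands the job in; it is judged then, once.
The state is a dict: "t": time; "qpos": joint angles; "qd": joint speeds; "tau": joint torques, N m; "tool_pos": TCP position; "orientation": TCP orientation; "contact_force": force on the tool from outside, world axes, zero at the start; "torque": the same for the moment, N m; "gripper_width": opening from 0.0 (shut) to 1.0 (fully open); "finger_force": force on a finger pad.
Only numpy, scipy, OpenCV 4.12 (cv2) and the standard library are available. Lean on these libraries where they do the work, as an engineer would, in place of code of your own. Each camera call takes 0.05 s, during which the arm holds its last target. There are 200 camera calls.

### The job

The white fuse box lies printed side down and the short yellow-handled screwdriver lies loose beside it. Pack both into the two-part grey kit tray: lay the fuse box flat in the wide rectangular compartment with its printed face up, and lay the screwdriver flat in the keyhole-shaped compartment with its shaft in the narrow slot. Leave both fully down and let go, and do not disturb the black tape roll or the orange battery beyond them.

Things in the scene. Friction and masses are not known exactly. Their poses are not given: they have to be found in the camera images.
- fuse_box: White flat box, 62 (x) x 100 (y) x 24 (z) mm, 0.07 kg, solid. Origin at the centre of the plain underside, z towards the face printed with coloured fuses, y along the 100 mm length. It starts printed face down (z pointing down, origin 24 mm above the worktop). May lie either end first in its compartment.
- kit_tray: Fixed grey tray, black pocket floors, 182 x 190 x 18 mm; origin centre of underside. Floor top at z 4, pockets 14 deep. Tray frame, mm: box pocket x -63..4, y -52.5..52.5. Driver pocket: handle part x 34..62, y -30..85; shaft slot x 42..54, y -82..-30. A finger channel at floor level, y -30..30, crosses the whole tray in x, cutting the ribs beside both pockets.
- box_pocket (a point): Centre of the floor of the box compartment, axes as the tray.
- driver_pocket (a point): Point on the floor of the driver compartment that lies under the middle of the handle when the driver is in place, axes as the tray; the shaft belongs towards the tray's -y.
- driver: Screwdriver 155 mm long, yellow handle 24 mm wide, 21 mm high and 85 mm long (y -9 to +76 mm), steel shaft 6 mm thick (y -78 to -9 mm), axis 10.5 mm above the worktop. Origin on the underside below the shaft's root, y towards the handle's end, z up as it lies at the start. 0.085 kg.
- driver_handle (a point): On the driver's axis in the middle of its handle.
- driver_tip (a point): On the driver's axis at the tip of its shaft.
- black_tape: Roll of black tape lying flat, 66 mm across, 19 mm high; origin under its centre. Bystander.
- battery: Small orange block battery, 26 x 48 x 18 mm; origin under its centre. Bystander.
Things that resemble listed ones, but are neither listed nor needed, are in the scene too. What is meant by the fuse_box is not brown, and is the larger of those in its own colour.

How it is judged:
At the end, for the whole second after the job is handed in: Fuse box printed face up (4 degrees), within 4 mm of its compartment floor, 7 mm of its centre and 6 degrees of the tray; driver in its compartment: mid-handle within 9 mm of its place and under 16 mm above the floor, tip under 18 mm, shaft towards the slot; both released, at rest (angle between fuse_box's own z axis and vertical below 0.07 rad and z of fuse_box in the frame of box_pocket below 0.004 m and horizontal distance between fuse_box and box_pocket below 0.007 m and angle between the y axis of fuse_box and the y axis of kit_tray, either way round below 0.1 rad and z of driver_handle in the frame of driver_pocket below 0.016 m and horizontal distance between driver_handle and driver_pocket below 0.009 m and z of driver_tip in the frame of driver_pocket below 0.018 m and y of driver_tip in the frame of driver_pocket below -0.09 m and linear speed of each of fuse_box, driver below 0.01 m/s); the robot touches nothing.
It fails at once if A bystander (black tape, battery) is shifted more than 25 mm (distance of any of black_tape, battery from where it was at the start of the episode above 0.025 m).
It also fails if it takes over 72 s, if anything falls off the work surface, if the arm or the gripper's body presses on something with over 40 N, if the wrist force passes 120 N, or if a joint passes its speed limit or range.

## Working session

There is one attempt and no reset: what is moved stays moved. The work goes in short steps, Python scripts to look and compute and a tool call to move; the robot and the scene stay as the last step left them, time stands still between calls to the robot, and variables do not carry over. Pictures are saved under pics/ and viewed, at most 10 in all, crops included, and the job is handed in when it is done.

Besides the shell and the picture viewer there is one more tool, called after "Request:" as a command line: name --argument value ..., lists and objects as JSON in quotes. arm_command: Moves the arm, as the interface text tells. Its arguments: {"type":"object","properties":{"plan":{"type":"string"},"newtons":{"type":"number"}},"required":["plan"]}

```bash
mkdir -p pics
python3 - <<'E'
from station import telemetry, imaging
import cv2, json, numpy as np
for n in("top","scene"):
    im=imaging.capture(n); cv2.imwrite(f"pics/{n}0.png",im[:,:,::-1]); i=imaging.camera_info(n)
    print(n,{k:np.round(np.array(v),4).tolist() if not isinstance(v,str) else v for k,v in i.items()})
s=telemetry.read_state(); print(s)
E
```

```text
top {'vfov': 49.8088, 'cx': 282.0834, 'cy': 208.6532, 'R': [[-0.1158, -0.9933, -0.0048], [-0.9731, 0.1144, -0.1999], [0.1991, -0.0185, -0.9798]], 't': [-0.007, 0.5548, 1.1329]}
scene {'vfov': 45.0779, 'cx': 283.6235, 'cy': 205.8714, 'R': [[0.6936, -0.7203, 0.0086], [-0.319, -0.3179, -0.8929], [0.6459, 0.6165, -0.4503]], 't': [-0.4259, 0.1988, 1.3015]}
{'t': 0.1, 'qpos': array([ 1.25844779e+00,  1.24445206e-01,  1.65157944e+00,  1.05543602e-05,
        1.36750427e+00, -8.25830638e-02]), 'qd': array([ 0.00039588, -0.00108346, -0.00123015,  0.00123748,  0.00072315,
       -0.00053353]), 'tau': array([ 4.02080686e-04, -4.24935544e+01, -3.66651285e+01, -5.25294342e-05,
        3.96846139e-03,  7.58984726e-06]), 'tool_pos': array([0.1478758 , 0.63236953, 0.23014768]), 'orientation': array([-3.60079866e-01, -3.12049479e+00,  2.97882053e-03]), 'contact_force': array([-0.38692721, -0.62894197, -0.12168168]), 'torque': array([ 0.02222071, -0.02789364,  0.01895535]), 'finger_force': 0.0, 'gripper_width': 1.0025381942179235}
```

View pics/top0.png

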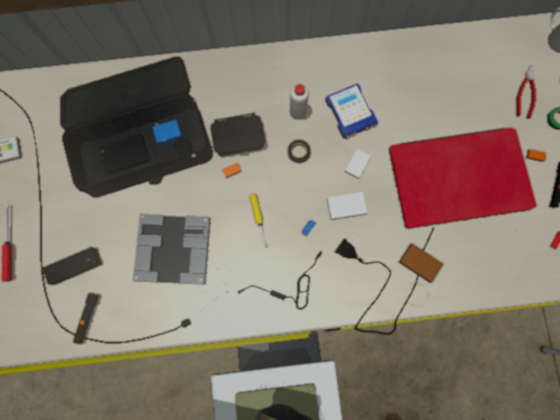

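View pics/scene0.png

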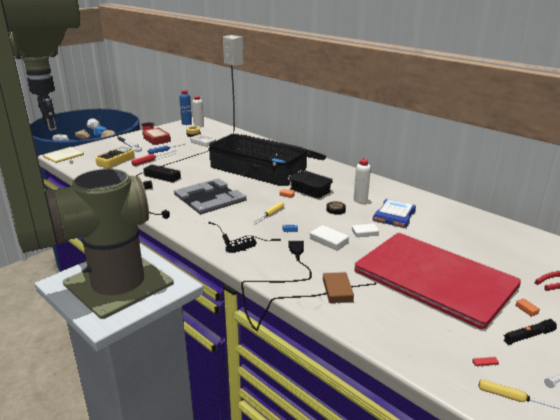

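Candidates for the fuse box: the white block at top-view (347,206), a smaller white one at (358,163), and a brown one at (421,262). The larger white one at (347,206) fits. The tray is at (172,249) and the loose yellow driver at (259,218). The other yellow driver, bottom right in the scene view, is longer and not beside the box. I'll enlarge the area to confirm.

```bash
cat > h.py <<'E'
import numpy as np, cv2
from station import imaging, telemetry
def cam(n):
    i=imaging.camera_info(n); f=210/np.tan(np.radians(i["vfov"]/2))
    return f,i["cx"],i["cy"],np.array(i["R"]),np.array(i["t"])
def proj(n,X):
    f,cx,cy,R,t=cam(n); c=np.atleast_2d(X)@R.T+t
    return np.c_[cx+f*c[:,0]/c[:,2],cy+f*c[:,1]/c[:,2]]
def unproj(n,uv,z):
    f,cx,cy,R,t=cam(n); uv=np.atleast_2d(uv)
    d=np.c_[(uv[:,0]-cx)/f,(uv[:,1]-cy)/f,np.ones(len(uv))]@R; o=-R.T@t
    return o+d*((z-o[2])/d[:,2])[:,None]
E
python3 - <<'E'
from h import *
im=cv2.imread("pics/top0.png"); c=im[140:295,120:400]
cv2.imwrite("pics/crop1.png",cv2.resize(c,None,fx=2.85,fy=2.85,interpolation=cv2.INTER_CUBIC))
for n,uv,z in(("box",(347,206),.024),("box2",(358,163),.02),("drv",(257,209),.02),("tray",(172,249),.018),("tape",(299,151),.019),("bat",(231,170),.018)): print(n,unproj("top",uv,z).round(3))
# lens check: box & tape etc. seen in scene
for n,uv,z in(("box",(329,236),.024),("tray",(210,194),.018),("tape",(336,207),.019)): print("scene",n,unproj("scene",uv,z).round(3))
E
```

```text
box [[ 0.543 -0.247  0.024]]
box2 [[ 0.661 -0.295  0.02 ]]
drv [[ 0.564 -0.004  0.02 ]]
tray [[0.483 0.232 0.018]]
tape [[ 0.715 -0.138  0.019]]
bat [[0.683 0.055 0.018]]
scene box [[ 0.537 -0.258  0.024]]
scene tray [[0.479 0.222 0.018]]
scene tape [[ 0.707 -0.149  0.019]]
```

View pics/crop1.png

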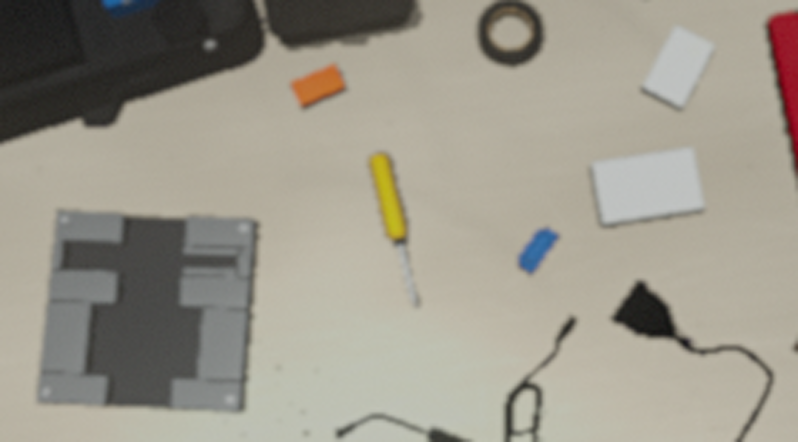

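The crop confirms it: the large plain white box at crop (648,187), i.e. full (347,206), is clearly bigger than the white one at (678,67). The brown one is excluded by colour. The tray's wide handle slot is at image left, so tray +y ≈ world +y and tray +x ≈ world +x. The driver's handle points towards +x. Next I'll fit the poses.

```bash
cat > fit.py <<'E'
from h import *
from scipy.optimize import minimize
def box(x,y,a,lx,ly,z0,z1):
    c=np.array([[i*lx/2,j*ly/2] for i in(-1,1) for j in(-1,1)]); R=np.array([[np.cos(a),-np.sin(a)],[np.sin(a),np.cos(a)]])
    c=c@R.T+[x,y]; return np.vstack([np.c_[c,np.full(4,z)] for z in(z0,z1)])
def sil(n,P,off,S=8):
    h=cv2.convexHull(((proj(n,P)-off+.5)*S).astype(np.float32)); m=np.zeros(off.shape and (int(SH[1]*S),int(SH[0]*S)),np.uint8)
    cv2.fillConvexPoly(m,np.round(h).astype(np.int32),255); return cv2.resize(m,(SH[0],SH[1]),interpolation=cv2.INTER_AREA)/255.
SH=None
def fit(n,soft,off,p0,dims):
    global SH; SH=(soft.shape[1],soft.shape[0]); off=np.array(off)
    f=lambda p:np.abs(sil(n,box(p[0],p[1],p[2],*dims),off)-soft).sum()
    best=min((minimize(f,[p0[0],p0[1],p0[2]+d],method="Nelder-Mead",options=dict(initial_simplex=[[p0[0],p0[1],p0[2]+d],[p0[0]+.01,p0[1],p0[2]+d],[p0[0],p0[1]+.01,p0[2]+d],[p0[0],p0[1],p0[2]+d+.1]],xatol=1e-4,fatol=.01)) for d in(-.1,0,.1)),key=lambda r:r.fun)
    return best.x,best.fun,soft.sum()
def bigblob(soft,seed):
    n,l=cv2.connectedComponents((soft>.35).astype(np.uint8)); m=(l==l[seed[1],seed[0]]).astype(np.uint8)
    return soft*cv2.dilate(m,np.ones((3,3)))
E
python3 - <<'E'
from fit import *
for n,b,t in(("top",(347,206),(172,249)),("scene",(329,236),(210,194))):
    im=cv2.imread(f"pics/{n}0.png").astype(float); sat=im[:,:,2]-im[:,:,0]  # r-b
    print(n,"sat box",sat[b[1],b[0]],"v",im[b[1],b[0]],"bg",im[b[1]+25,b[0]-30],"tray",im[t[1],t[0]],im[t[1]-20,t[0]-28])
    for nm,c,p0,dims,w in(("box",b,(.543,-.247,0),(.062,.1,0,.024),32),("tray",t,(.483,.232,0),(.182,.19,0,.018),52)):
        off=(c[0]-w,c[1]-w); s=sat[off[1]:off[1]+2*w,off[0]:off[0]+2*w]
        bg=np.percentile(s,85 if nm=="box" else 90); fg=np.median(s[w-5:w+6,w-5:w+6])
        soft=np.clip((bg-s)/(bg-fg),0,1); soft[soft<.3]=0; soft=bigblob(soft,(w,w))
        if nm=="tray":
            hull=cv2.convexHull(cv2.findNonZero((soft>.5).astype(np.uint8))); soft=np.zeros_like(soft); cv2.fillConvexPoly(soft,hull,1.)
        cv2.imwrite(f"pics/m_{n}_{nm}.png",soft*255)
        print(nm,bg,fg,*fit(n,soft,off,p0,dims))
    y=cv2.inRange(cv2.cvtColor(im.astype(np.uint8),cv2.COLOR_BGR2HSV),(18,130,90),(38,255,255))
    cnt,l,st,ce=cv2.connectedComponentsWithStats(y)
    for i in range(1,cnt):
        if st[i,4]>40:
            q=unproj(n,np.argwhere(l==i)[:,::-1],.0105); v=np.linalg.svd(q[:,:2]-q[:,:2].mean(0),full_matrices=False)[2][0]
            e=(q[:,:2]-q[:,:2].mean(0))@v; print("yel",st[i],q.mean(0).round(4),np.degrees(np.arctan2(v[1],v[0])).round(1),e.min().round(3),e.max().round(3))
E
```

```text
top sat box -1.0 v [191. 193. 190.] bg [156. 173. 178.] tray [70. 73. 73.] [60. 64. 65.]
box 22.0 -1.0 [ 0.54874643 -0.24834535  0.05125838] 77.73435635123616 832.2608695652174
tray 22.0 2.0 [ 0.48238823  0.23356127 -0.17647485] 1667.8745098039217 6602.0
yel [250 194  12  30 192] [ 0.5677 -0.001   0.0105] -172.6 -0.043 0.042
yel [396 302 164  21 408] [ 0.2269 -0.5425  0.0105] 89.9 -0.22 0.211
yel [357 322  38   7  93] [ 0.2273 -0.2744  0.0105] 89.9 -0.052 0.046
yel [   0  332  311   43 1840] [0.2227 0.3094 0.0105] 90.0 -0.416 0.382
scene sat box 5.0 v [242. 246. 247.] bg [74. 77. 81.] tray [49. 45. 44.] [200. 210. 216.]
box 16.0 5.0 [ 0.55105079 -0.2477189   0.0350379 ] 43.99215686274509 594.1818181818181
tray 15.0 -4.0 [ 0.48837547  0.23641264 -0.15596309] 61.64313725490196 1535.0
yel [187 127  12   7  55] [0.8648 0.8324 0.0105] -137.3 -0.059 0.032
yel [ 97 150  37  18 316] [0.424  0.7637 0.0105] -168.6 -0.109 0.075
yel [267 204  16  11  68] [ 0.5678 -0.0051  0.0105] -168.9 -0.043 0.042
yel [ 69 238  15  14  66] [0.0103 0.2406 0.0105] -91.7 -0.04 0.047
yel [204 287  12  11  47] [ 0.1312 -0.2074  0.0105] -97.1 -0.026 0.027
yel [ 225  290  161  130 3432] [ 0.0416 -0.4972  0.0105] -101.4 -0.287 0.219
yel [196 297  19  15 110] [ 0.0988 -0.2381  0.0105] -92.5 -0.032 0.036
yel [184 324  28  26 114] [ 0.0144 -0.3223  0.0105] -93.2 -0.06 0.047
yel [317 369  78  51 257] [ 0.1245 -0.6597  0.0105] -90.0 -0.092 0.088
yel [479 381  48  20 420] [ 0.3305 -0.8613  0.0105] -69.2 -0.043 0.042[ WARN:0@0.699] global loadsave.cpp:1063 imwrite_ Unsupported depth image for selected encoder is fallbacked to CV_8U.
```

Request:
arm_command --plan "0 0 -8 0.04 -0.04 0.02 0;0 0 -16 0.08 -0.08 0.03 0;0 0 -24 0.12 -0.12 0.03 0;0 0 -32 0.15 -0.165 0.03 0;0 0 -40 0.18 -0.205 0.03 0" --newtons 40

```text
t: 0.6
tool_pos: [0.3125, 0.4481, 0.2609]
orientation: [1.413, 2.806, -0.0]
contact_force: [0.5, -0.9, -0.5]
gripper_width: 1.004
finger_force: 0.0
```

Request:
arm_command --plan "0 0 -7 0.025 -0.04 0 0;0 0 -14 0.05 -0.085 0 0;0 0 -21 0.075 -0.13 0 0;0 0 -28 0.1 -0.175 0 0;0 0 -34.3 0.12 -0.22 0 0"

```text
t: 1.1
tool_pos: [0.4306, 0.2312, 0.2608]
orientation: [-2.177, -2.265, 0.0]
contact_force: [0.1, -0.3, 0.3]
gripper_width: 1.002
finger_force: 0.0
```

Request:
arm_command --plan "0 0 0 0.02 -0.045 0 0;0 0 0 0.04 -0.09 0 0;0 0 0 0.06 -0.135 0 0;0 0 0 0.08 -0.18 0 0;0 0 0 0.1 -0.225 0 0"

```text
t: 1.6
tool_pos: [0.5303, 0.0061, 0.2608]
orientation: [-2.172, -2.269, 0.0]
contact_force: [0.2, 0.5, -0.6]
gripper_width: 0.998
finger_force: 0.0
```

Request:
arm_command --plan "0 0 0 0 -0.045 0 0;0 0 0 0 -0.09 0 0;0 0 0 0 -0.135 0 0;0 0 0 0 -0.18 0 0;0 0 0 0 -0.22 0 0"

```text
t: 2.1
tool_pos: [0.5295, -0.2139, 0.2606]
orientation: [-2.172, -2.269, 0.0]
contact_force: [-0.0, 0.5, -0.9]
gripper_width: 1.001
finger_force: 0.0
```

Request:
arm_command --plan "8 0 0 0 0 0 0;16 0 0 0 0 0 0;24 0 0 0 0 0 0;24 0 0 0 0 0 0"

```text
t: 2.5
tool_pos: [0.5291, -0.2142, 0.2585]
orientation: [-1.952, -2.03, -0.433]
contact_force: [-0.5, 0.0, -1.0]
gripper_width: 1.0
finger_force: 0.0
```

Run:
```python
from fit import *
s=telemetry.read_state(); print(s["qpos"].round(3),s["tool_pos"].round(4),s["orientation"].round(3))
c=np.array([[60,210],[256,220],[243,410],[40,402]])/2.85+[120,140]
w=unproj("top",c,.018)[:,:2]; print(w.round(3), w.mean(0), np.linalg.norm(w-np.roll(w,1,0),axis=1))
```

```text
[-0.639  0.062  1.711  0.334  1.628 -0.703] [ 0.5291 -0.2142  0.2585] [-1.952 -2.03  -0.433]
[[0.589 0.309]
 [0.557 0.125]
 [0.381 0.152]
 [0.41  0.337]] [0.48437261 0.23081617] [0.18071961 0.18723087 0.17817367 0.18804163]
```

Request:
arm_command --plan "-8 0 0 0.006 0 0 0;-16 0 0 0.012 0 0 0;-24 0 0 0.018 0 0 0"

```text
t: 2.8
tool_pos: [0.5486, -0.2121, 0.2622]
orientation: [2.167, 2.265, -0.006]
contact_force: [-0.4, 0.9, 0.2]
gripper_width: 1.0
finger_force: 0.0
```

Request:
arm_command --plan "-8 -0.35 0 0 0 -0.02 0;-16 -0.7 0 0 0 -0.04 0;-24 -1.05 0 0 0 -0.06 0;-32 -1.4 0 0 0 -0.08 0;-40 -1.74 0 0 0 -0.1 0"

```text
t: 3.3
tool_pos: [0.5491, -0.2106, 0.1623]
orientation: [1.763, 1.847, -0.645]
contact_force: [0.5, -0.3, -0.5]
gripper_width: 1.002
finger_force: 0.0
```

Request:
arm_command --plan "-5 -0.22 0 0 0 -0.02 0;-10 -0.44 0 0 0 -0.04 0;-10 -0.44 0 0 0 -0.06 0;-10 -0.44 0 0 0 -0.06 0"

```text
t: 3.7
tool_pos: [0.5461, -0.2101, 0.0975]
orientation: [1.655, 1.74, -0.778]
contact_force: [-0.5, 0.9, -0.9]
gripper_width: 1.0
finger_force: 0.0
```

Run:
```python
from h import *
from scipy.spatial.transform import Rotation as Ro
s=telemetry.read_state(); print(s["qpos"].round(3),s["tool_pos"].round(4)); print(Ro.from_rotvec(s["orientation"]).as_matrix().round(3))
a=imaging.capture("top");b=imaging.capture("scene")
A=cv2.resize(a[120:270,250:450],(400,300),interpolation=cv2.INTER_CUBIC);B=cv2.resize(b[150:300,220:420],(400,300),interpolation=cv2.INTER_CUBIC)
cv2.imwrite("pics/g1.png",np.hstack([A,B])[:,:,::-1])
```

```text
[-0.099  0.144  2.059 -1.03   1.086  0.435] [ 0.5461 -0.2101  0.0975]
[[-0.035  0.999  0.032]
 [ 0.642  0.047 -0.765]
 [-0.766 -0.006 -0.643]]
```

View pics/g1.png

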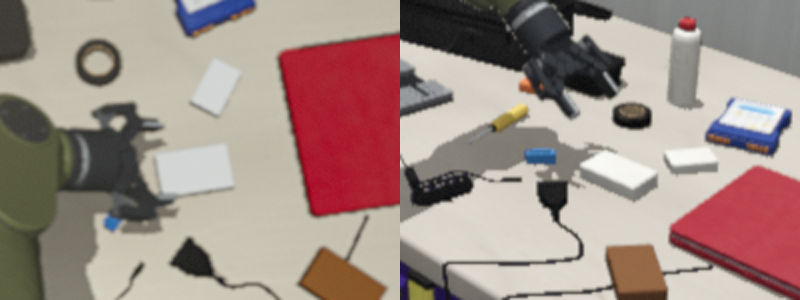

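Request:
arm_command --plan "0 0 0 0.001 -0.006 -0.02 0;0 0 0 0.002 -0.012 -0.04 0;0 0 0 0.002 -0.02 -0.06 0;0 0 0 0.002 -0.02 -0.08 0;0 0 0 0.002 -0.02 -0.08 0"

```text
t: 4.3
tool_pos: [0.5497, -0.2322, 0.0208]
orientation: [1.659, 1.734, -0.776]
contact_force: [0.4, -0.1, 0.2]
gripper_width: 1.0
finger_force: 0.0
```

Request:
arm_command --plan "0 0 0 0 0 -0.007 0;0 0 0 0 0 -0.014 0;0 0 0 0 0 -0.014 0"

```text
t: 4.6
tool_pos: [0.5503, -0.2318, 0.0074]
orientation: [1.658, 1.733, -0.774]
contact_force: [0.8, -0.3, 0.6]
gripper_width: 1.003
finger_force: 0.0
```

Request:
arm_command --plan "0 0 0 0 0 0 0.6;0 0 0 0 0 0 0.6;0 0 0 0 0 0 0.6;0 0 0 0 0 0 0.6;0 0 0 0 0 0 0.6" --newtons 50

```text
t: 5.1
tool_pos: [0.5507, -0.2319, 0.0081]
orientation: [1.658, 1.732, -0.774]
contact_force: [-1.2, 2.7, 5.4]
gripper_width: 0.713
finger_force: 54.7
```

Request:
arm_command --plan "0 0 0 0 0 0.015 0.6;0 0 0 0 0 0.04 0.6;0 0 0 0 0 0.07 0.6;0 0 0 0 0 0.1 0.6;0 0 0 0 0 0.13 0.6"

```text
t: 5.6
tool_pos: [0.5495, -0.2318, 0.1383]
orientation: [1.659, 1.734, -0.774]
contact_force: [-0.1, 0.4, -0.9]
gripper_width: 0.714
finger_force: 54.3
```

Request:
arm_command --plan "7 0.31 0 0 0 0.01 0.6;14 0.62 0 0 0 0.02 0.6;21 0.92 0 0 0 0.02 0.6;28 1.23 0 0 0 0.02 0.6;35 1.54 0 0 0 0.02 0.6"

```text
t: 6.1
tool_pos: [0.5502, -0.2315, 0.1586]
orientation: [2.033, 2.127, -0.261]
contact_force: [0.4, 0.1, -1.1]
gripper_width: 0.713
finger_force: 54.3
```

Request:
arm_command --plan "7 0.31 0 0 0.01 0 0.6;14 0.62 0 0 0.02 0 0.6;21 0.92 0 0 0.03 0 0.6;28 1.23 0 0 0.04 0 0.6;35 1.54 0 0 0.05 0 0.6"

```text
t: 6.6
tool_pos: [0.5502, -0.1818, 0.1584]
orientation: [-1.98, -2.072, -0.356]
contact_force: [-1.0, 0.6, -1.0]
gripper_width: 0.713
finger_force: 54.3
```

Request:
arm_command --plan "7 0.31 0 0 0 0 0.6;14 0.62 0 0 0.005 0 0.6;21 0.92 0 0 0.01 0 0.6;28 1.23 0 0 0.01 0 0.6;35 1.54 0 0 0.01 0 0.6"

```text
t: 7.1
tool_pos: [0.5501, -0.1724, 0.158]
orientation: [-1.597, -1.672, -0.839]
contact_force: [-0.7, -0.1, -0.4]
gripper_width: 0.713
finger_force: 54.3
```

Run:
```python
from h import *
from scipy.spatial.transform import Rotation as Ro
s=telemetry.read_state(); print(s["qpos"].round(3),s["tool_pos"].round(4),s["gripper_width"],s["finger_force"]); print(Ro.from_rotvec(s["orientation"]).as_matrix().round(3))
print(unproj("top",[309,228],.01))
```

```text
[-0.697  0.376  1.691  0.671  1.788 -0.846] [ 0.5501 -0.1724  0.158 ] 0.7125037848754481 54.33093309402466
[[-0.027  0.999 -0.035]
 [ 0.569  0.044  0.821]
 [ 0.822  0.003 -0.57 ]]
[[ 0.49793246 -0.13847461  0.01      ]]
```

Request:
arm_command --plan "7 0.31 0 0 0 0 0.6;14 0.62 0 0 0 0 0.6;21 0.92 0 0 0 0 0.6;28 1.23 0 0 0 0 0.6;30 1.32 0 0 0 0 0.6"

```text
t: 7.6
tool_pos: [0.5491, -0.1718, 0.1548]
orientation: [-1.237, -1.288, -1.137]
contact_force: [-0.8, 0.0, -0.7]
gripper_width: 0.716
finger_force: 54.4
```

Run:
```python
from h import *
from scipy.spatial.transform import Rotation as Ro
s=telemetry.read_state(); print(s["qpos"].round(3),s["tool_pos"].round(4)); print(Ro.from_rotvec(s["orientation"]).as_matrix().round(3))
a=imaging.capture("top");b=imaging.capture("scene")
A=cv2.resize(a[120:270,230:430],(400,300),interpolation=cv2.INTER_CUBIC);B=cv2.resize(b[120:270,210:410],(400,300),interpolation=cv2.INTER_CUBIC)
cv2.imwrite("pics/g2.png",np.hstack([A,B])[:,:,::-1])
```

```text
[-0.747  0.617  1.627  0.947  2.098 -0.877] [ 0.5491 -0.1718  0.1548]
[[-0.001  0.999 -0.043]
 [ 0.081  0.043  0.996]
 [ 0.997 -0.003 -0.081]]
```

View pics/g2.png

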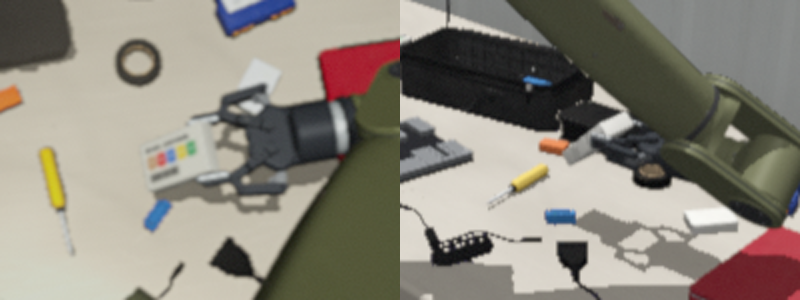

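The print is up-facing at crop (175,155), with the box held by its end. The wrist housing hangs over the red laptop. I'll tip the tool back 10° and set down further towards +y.

Request:
arm_command --plan "-5 -0.22 0 0.005 0.02 0 0.6;-10 -0.44 0 0.01 0.04 -0.01 0.6;-10 -0.44 0 0.01 0.06 -0.03 0.6;-10 -0.44 0 0.01 0.06 -0.055 0.6;-10 -0.44 0 0.01 0.06 -0.07 0.6"

```text
t: 8.2
tool_pos: [0.5602, -0.1112, 0.0875]
orientation: [-1.361, -1.428, -1.045]
contact_force: [-0.6, -0.2, -0.9]
gripper_width: 0.713
finger_force: 54.4
```

Request:
arm_command --plan "0 0 0 0 0 -0.005 0.6;0 0 0 0 0 -0.01 0.6;0 0 0 0 0 -0.014 0.6;0 0 0 0 0 -0.016 0.6;0 0 0 0 0 -0.016 0.6"

```text
t: 8.7
tool_pos: [0.5602, -0.1122, 0.0713]
orientation: [-1.361, -1.423, -1.046]
contact_force: [-0.2, 0.5, -0.6]
gripper_width: 0.718
finger_force: 54.4
```

Request:
arm_command --plan "0 0 0 0 0 -0.003 0.6;0 0 0 0 0 -0.006 0.6;0 0 0 0 0 -0.007 0.6;0 0 0 0 0 -0.007 0.6"

```text
t: 9.1
tool_pos: [0.5601, -0.112, 0.0643]
orientation: [-1.361, -1.423, -1.046]
contact_force: [-0.9, -0.4, -0.6]
gripper_width: 0.714
finger_force: 54.6
```

Request:
arm_command --plan "0 0 0 0 0 -0.002 0.6;0 0 0 0 0 -0.004 0.6;0 0 0 0 0 -0.006 0.6;0 0 0 0 0 -0.006 0.6"

```text
t: 9.5
tool_pos: [0.5602, -0.1131, 0.0632]
orientation: [-1.352, -1.422, -1.051]
contact_force: [-5.5, -5.0, 16.6]
gripper_width: 0.713
finger_force: 55.7
```

Contact, so I'll release and look.

Request:
arm_command --plan "0 0 0 0 0 0.003 0.3;0 0 0 0 0 0.003 0.1;0 0 0 0 0 0.003 0;0 0 0 0 0 0.003 0;0 0 0 0 0 0.003 0"

```text
t: 10.0
tool_pos: [0.56, -0.1116, 0.0607]
orientation: [-1.361, -1.423, -1.046]
contact_force: [0.0, 0.0, -0.2]
gripper_width: 1.003
finger_force: 0.0
```

Run:
```python
from h import *
s=telemetry.read_state(); print(s["tool_pos"].round(4),s["gripper_width"])
a=imaging.capture("top");b=imaging.capture("scene")
A=cv2.resize(a[120:270,200:400],(400,300),interpolation=cv2.INTER_CUBIC);B=cv2.resize(b[150:300,210:410],(400,300),interpolation=cv2.INTER_CUBIC)
cv2.imwrite("pics/g3.png",np.hstack([A,B])[:,:,::-1])
```

```text
[ 0.56   -0.1116  0.0607] 1.0025169804675609
```

View pics/g3.png

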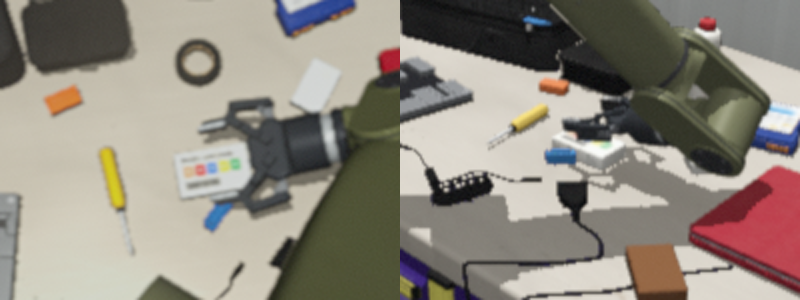

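The box lies flat, printed face up, at left crop (213,172). I'll back off upward and to the right so both cameras can see.

Request:
arm_command --plan "0 0 0 0 0 0.03 0;0 0 0 0 0 0.07 0;0 0 0 0 0 0.11 0;-7 -0.31 0 0 -0.02 0.13 0;-14 -0.62 0 0 -0.05 0.14 0"

```text
t: 10.6
tool_pos: [0.5602, -0.1621, 0.2028]
orientation: [-1.532, -1.605, -0.899]
contact_force: [0.2, 0.0, 0.1]
gripper_width: 1.001
finger_force: 0.0
```

Request:
arm_command --plan "-8 -0.35 0 0 -0.03 0 0;-16 -0.7 0 0 -0.07 0 0;-24 -1.05 0 0 -0.11 0 0;-32 -1.4 0 0 -0.15 0 0;-40 -1.75 0 0 -0.18 0 0"

```text
t: 11.1
tool_pos: [0.5602, -0.3447, 0.202]
orientation: [-1.978, -2.066, -0.361]
contact_force: [-1.1, 1.2, 0.5]
gripper_width: 0.998
finger_force: 0.0
```

Request:
arm_command --plan "-8 -0.35 0 -0.03 -0.03 0 0;-16 -0.7 0 -0.06 -0.06 0 0;-21 -0.92 0 -0.1 -0.1 0 0;-21 -0.92 0 -0.1 -0.1 0 0"

```text
t: 11.5
tool_pos: [0.4574, -0.4428, 0.2016]
orientation: [2.174, 2.268, -0.003]
contact_force: [0.0, 0.1, -0.1]
gripper_width: 0.998
finger_force: 0.0
```

```bash
cat > meas.py <<'E'
from fit import *
import sys
from scipy.spatial.transform import Rotation as Ro
tag=sys.argv[1]; s=telemetry.read_state(); print(s["tool_pos"].round(4),Ro.from_rotvec(s["orientation"]).as_matrix().round(3).tolist(),s["qpos"].round(2))
for n in("top","scene"):
    im0=imaging.capture(n)[:,:,::-1].copy(); cv2.imwrite(f"pics/{n}{tag}.png",im0); im=im0.astype(float)
    mn,mx=im.min(2),im.max(2)
    y=cv2.inRange(cv2.cvtColor(im0,cv2.COLOR_BGR2HSV),(18,130,90),(38,255,255))
    cnt,l,st,ce=cv2.connectedComponentsWithStats(y)
    for i in range(1,cnt):
        if st[i,4]>40:
            q=unproj(n,np.argwhere(l==i)[:,::-1],.0115); m=q[:,:2].mean(0)
            if not(.35<m[0]<.75 and -.15<m[1]<.4): continue
            v=np.linalg.svd(q[:,:2]-m,full_matrices=False)[2][0]; e=(q[:,:2]-m)@v
            print(n,"yel",m.round(4),np.degrees(np.arctan2(v[1],v[0])).round(1),e.min().round(3),e.max().round(3))
E
python3 meas.py 1
python3 - <<'E'
import cv2,numpy as np
a=cv2.imread("pics/top1.png");b=cv2.imread("pics/scene1.png")
A=cv2.resize(a[150:300,120:320],(400,300),interpolation=cv2.INTER_CUBIC)
cv2.imwrite("pics/g4.png",np.hstack([cv2.resize(a[140:300,125:341],(400,296)),cv2.resize(b[150:310,170:386],(400,296))]))
E
```

```text
[ 0.4574 -0.4428  0.2016] [[-0.042, 0.999, -0.001], [0.999, 0.042, -0.002], [-0.002, -0.001, -1.0]] [-0.85  0.11  1.71 -0.    1.32 -0.89]
top yel [ 0.568 -0.001] -172.5 -0.042 0.042
scene yel [ 0.5652 -0.0067] -168.8 -0.044 0.047
```

View pics/g4.png

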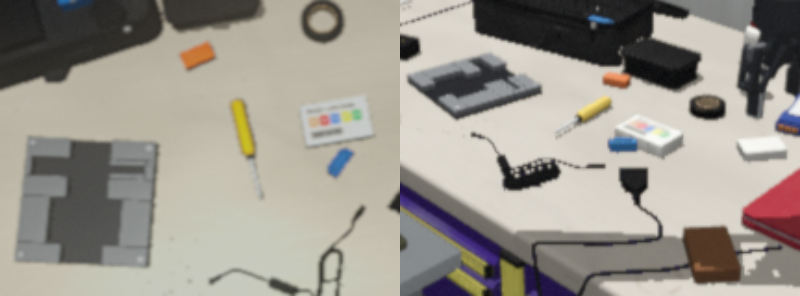

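```bash
cat > fit2.py <<'E'
from fit import *
def run(n,tag,jobs):
    im=cv2.imread(f"pics/{n}{tag}.png").astype(float); g=im.mean(2); rb=im[:,:,2]-im[:,:,0]
    for nm,p0,dims,w in jobs:
        c=np.round(proj(n,[p0[0],p0[1],.012])[0]).astype(int); off=c-w
        sl=np.s_[off[1]:off[1]+2*w,off[0]:off[0]+2*w]; G,B=g[sl],rb[sl]
        bg=np.median(B) if nm=="box" else np.percentile(B,80)
        m=((B<bg*.5)&(G>np.median(G)*1.0)) if nm=="box" else (G<150)&(B<14)
        m=m.astype(np.uint8)
        if nm=="box": m=cv2.morphologyEx(m,cv2.MORPH_CLOSE,np.ones((3,3)))
        k,l,st,_=cv2.connectedComponentsWithStats(m); i=1+np.argmax(st[1:,4]); m=(l==i).astype(np.uint8)
        h=cv2.convexHull(cv2.findNonZero(m)); s=np.zeros(G.shape); cv2.fillConvexPoly(s,h,1.)
        cv2.imwrite(f"pics/mk_{n}_{nm}.png",np.hstack([im[sl],np.repeat(s[:,:,None]*255,3,2)]).astype(np.uint8))
        p,f,a=fit(n,s,off,p0,dims); print(n,nm,p[:2].round(4),np.degrees(p[2]).round(2),round(f),round(a))
E
python3 - <<'E'
from fit2 import *
j=[("box",(.557,-.135,.05),(.062,.1,0,.024),30),("tray",(.486,.234,-.16),(.182,.19,0,.018),54)]
run("top","1",j); run("scene","1",j)
a=[cv2.resize(cv2.imread(f"pics/mk_{n}_{m}.png"),(400,200)) for n in("top","scene") for m in("box","tray")]
cv2.imwrite("pics/g5.png",np.vstack([np.hstack(a[:2]),np.hstack(a[2:])]))
E
```

```text
top box [ 0.5633 -0.1379] 4.95 80 828
top tray [0.4855 0.2343] -9.08 85 4945
scene box [ 0.5777 -0.1239] -14.53 207 327
scene tray [0.7817 0.4354] -177.57 1129 2126
```

View pics/g5.png

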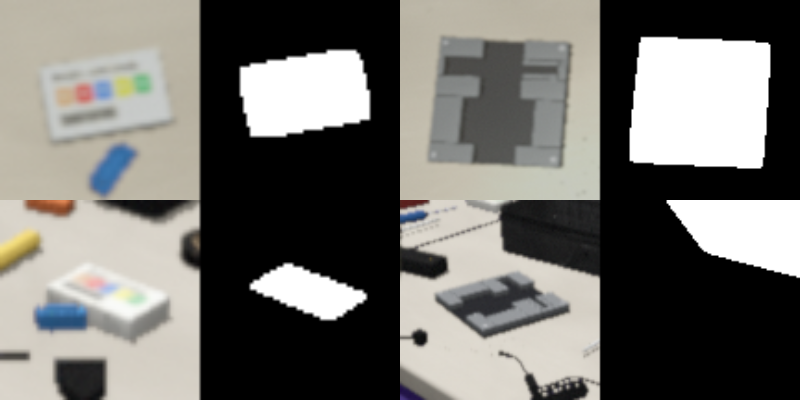

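Top-view fits are good: box (0.563,-0.138, 5°) and tray (0.4865,0.235, -9°). In the scene mask the box was partly hidden and the tray mask was wrong, so I ignore those. The blue part sits close to the box's near side, so I'll grip 15 mm towards +y with a reduced opening.

Request:
arm_command --plan "0 0 0.6 0.02 0.045 0 0.17;0 0 1.2 0.04 0.09 0 0.17;0 0 1.8 0.06 0.135 0 0.17;0 0 2.4 0.08 0.18 0 0.17;0 0 2.6 0.095 0.225 0 0.17"

```text
t: 12.1
tool_pos: [0.5566, -0.214, 0.2009]
orientation: [-2.117, -2.319, -0.001]
contact_force: [1.0, 0.5, -0.5]
gripper_width: 0.833
finger_force: 0.0
```

Request:
arm_command --plan "0 0 0 0.005 0.045 -0.02 0.17;0 0 0 0.01 0.095 -0.05 0.17;0 0 0 0.01 0.095 -0.09 0.17;0 0 0 0.01 0.095 -0.13 0.17;0 0 0 0.01 0.095 -0.15 0.17"

```text
t: 12.6
tool_pos: [0.5631, -0.119, 0.0465]
orientation: [-2.112, -2.316, 0.004]
contact_force: [-0.2, 0.5, -0.9]
gripper_width: 0.834
finger_force: 0.0
```

Request:
arm_command --plan "0 0 0 0 0 0 0.17;0 0 0 0 0 0 0.17"

```text
t: 12.8
tool_pos: [0.5657, -0.1213, 0.0513]
orientation: [-2.118, -2.319, 0.0]
contact_force: [1.3, -1.2, 0.3]
gripper_width: 0.83
finger_force: 0.0
```

Request:
arm_command --plan "0 0 0 -0.002 0 -0.015 0.17;0 0 0 -0.002 0 -0.03 0.17;0 0 0 -0.002 0 -0.04 0.17;0 0 0 -0.002 0 -0.045 0.17;0 0 0 -0.002 0 -0.045 0.17"

```text
t: 13.3
tool_pos: [0.5622, -0.1217, 0.0049]
orientation: [-2.118, -2.317, 0.002]
contact_force: [0.1, 0.2, -0.4]
gripper_width: 0.831
finger_force: 0.0
```

Request:
arm_command --plan "0 0 0 0 0 0 0.6;0 0 0 0 0 0 0.6;0 0 0 0 0 0 0.6;0 0 0 0 0 0 0.6" --newtons 50

```text
t: 13.7
tool_pos: [0.5635, -0.122, 0.0066]
orientation: [2.119, 2.318, 0.0]
contact_force: [1.0, 0.2, 1.5]
gripper_width: 0.714
finger_force: 53.9
```

Run:
```python
from h import *
s=telemetry.read_state(); print(s["tool_pos"].round(4),s["gripper_width"],s["contact_force"])
imaging_im=imaging.capture("top")[:,:,::-1]; cv2.imwrite("pics/top2.png",imaging_im)
```

```text
[ 0.5635 -0.122   0.0066] 0.7141944771085602 [0.96300487 0.19848868 1.49830382]
```

Request:
arm_command --plan "0 0 0 0 0 0.02 0.6;0 0 0 0 0 0.05 0.6;0 0 0 0 0.02 0.08 0.6;0 0 0 -0.01 0.05 0.1 0.6;0 0 -3 -0.025 0.09 0.1 0.6"

```text
t: 14.25
tool_pos: [0.541, -0.0323, 0.1106]
orientation: [2.179, 2.254, 0.007]
contact_force: [0.3, 0.6, 0.1]
gripper_width: 0.709
finger_force: 54.0
```

Request:
arm_command --plan "0 0 -3 -0.012 0.04 0 0.6;0 0 -6 -0.024 0.085 0 0.6;0 0 -9 -0.037 0.13 0 0.6;0 0 -11.2 -0.05 0.175 0 0.6;0 0 -11.2 -0.064 0.22 0 0.6"

```text
t: 14.75
tool_pos: [0.4732, 0.1897, 0.1062]
orientation: [-2.391, -2.038, -0.0]
contact_force: [1.2, 0.3, -1.0]
gripper_width: 0.711
finger_force: 54.0
```

Request:
arm_command --plan "0 0 0 -0.007 0.035 0 0.6;0 0 0 -0.0145 0.067 -0.02 0.6;0 0 0 -0.0145 0.067 -0.05 0.6;0 0 0 -0.0145 0.067 -0.065 0.6;0 0 0 -0.0145 0.067 -0.07 0.6"

```text
t: 15.25
tool_pos: [0.4578, 0.2542, 0.0337]
orientation: [-2.389, -2.038, 0.008]
contact_force: [-0.4, 0.0, 0.4]
gripper_width: 0.711
finger_force: 54.0
```

Request:
arm_command --plan "0 0 0 0 0 0 0.6;0 0 0 0 0 0 0.6"

```text
t: 15.45
tool_pos: [0.4607, 0.2548, 0.0372]
orientation: [2.391, 2.037, 0.002]
contact_force: [0.5, 0.2, -1.2]
gripper_width: 0.712
finger_force: 54.0
```

Run:
```python
from h import *
s=telemetry.read_state(); o=s["orientation"]; print(s["tool_pos"].round(4),s["gripper_width"],s["contact_force"],o.round(3),2*np.degrees(np.arctan2(o[1],o[0]))%180-90)
A=imaging.capture("top");B=imaging.capture("scene")
cv2.imwrite("pics/g6.png",np.hstack([cv2.resize(A[195:305,115:225],(400,400),interpolation=cv2.INTER_CUBIC),cv2.resize(B[140:250,155:265],(400,400),interpolation=cv2.INTER_CUBIC)])[:,:,::-1])
```

```text
[0.4607 0.2548 0.0372] 0.7115627528680423 [ 0.45007787  0.18425814 -1.23676889] [2.391e+00 2.037e+00 2.000e-03] -9.135141181200993
```

View pics/g6.png

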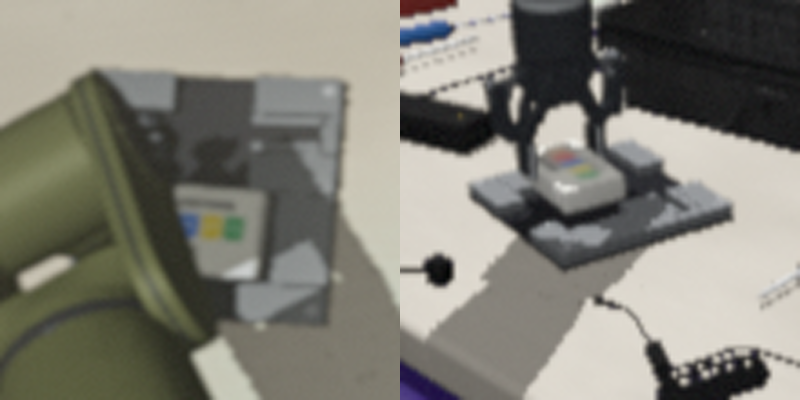

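The box hovers over the wide pocket and is aligned in both views. Lowering it while watching the force.

Request:
arm_command --plan "0 0 0 -0.001 0 -0.006 0.6;0 0 0 -0.001 0 -0.012 0.6;0 0 0 -0.001 0 -0.016 0.6;0 0 0 -0.001 0 -0.018 0.6;0 0 0 -0.001 0 -0.018 0.6"

```text
t: 16.05
tool_pos: [0.459, 0.255, 0.0181]
orientation: [2.389, 2.039, 0.0]
contact_force: [2.5, -0.8, -1.0]
gripper_width: 0.711
finger_force: 53.8
```

Request:
arm_command --plan "0 0 0 0 0 -0.003 0.6;0 0 0 0 0 -0.006 0.6;0 0 0 0 0 -0.0075 0.6;0 0 0 0 0 -0.0075 0.6"

```text
t: 16.45
tool_pos: [0.4591, 0.2551, 0.0108]
orientation: [2.39, 2.039, 0.001]
contact_force: [3.8, 0.3, 0.2]
gripper_width: 0.712
finger_force: 53.8
```

Request:
arm_command --plan "0 0 0 0 0 0 0.2;0 0 0 0 0 0 0.1;0 0 0 0 0 0 0.1;0 0 0 0 0 0.01 0.1;0 0 0 0 0 0.03 0.1"

```text
t: 16.95
tool_pos: [0.4569, 0.2545, 0.0396]
orientation: [-2.389, -2.038, 0.007]
contact_force: [0.6, -0.1, 0.1]
gripper_width: 0.899
finger_force: 0.0
```

Request:
arm_command --plan "0 0 0 0 0 0.04 0.1;0 0 0 0 0 0.08 0.1;0 0 -8 0.01 -0.04 0.09 0.1;0 0 -16 0.025 -0.08 0.09 0.1;0 0 -24 0.035 -0.12 0.09 0.3"

```text
t: 17.45
tool_pos: [0.4946, 0.1343, 0.1328]
orientation: [2.765, 1.491, 0.005]
contact_force: [-0.0, 0.1, -0.8]
gripper_width: 0.747
finger_force: 0.0
```

Request:
arm_command --plan "0 0 -8 0.01 -0.03 0 0.4;0 0 -16 0.02 -0.06 0 0.4;0 0 -24 0.03 -0.09 0 0.4;0 0 -32 0.04 -0.12 0 0.4;0 0 -40 0.05 -0.14 0 0.4"

```text
t: 17.95
tool_pos: [0.5438, -0.0066, 0.1315]
orientation: [-3.109, -0.451, -0.001]
contact_force: [0.5, 0.4, 0.7]
gripper_width: 0.602
finger_force: 0.0
```

Run:
```python
from h import *
s=telemetry.read_state(); o=s["orientation"]; print(s["tool_pos"].round(4),s["gripper_width"],o.round(3),(2*np.degrees(np.arctan2(o[1],o[0])))%180-90,s["qpos"].round(2))
c=np.array([[417,303],[379,152],[401,240]])/2.85+[120,140]; w=unproj("top",c,.0105); d=w[1]-w[0]; print(w.round(4),np.degrees(np.arctan2(d[1],d[0])),np.linalg.norm(d))
A=imaging.capture("top");B=imaging.capture("scene"); cv2.imwrite("pics/top3.png",A[:,:,::-1]); cv2.imwrite("pics/scene3.png",B[:,:,::-1])
cv2.imwrite("pics/g7.png",np.hstack([cv2.resize(A[180:310,115:275],(490,398),interpolation=cv2.INTER_CUBIC),cv2.resize(B[130:260,170:270],(306,398),interpolation=cv2.INTER_CUBIC)])[:,:,::-1])
```

```text
[ 0.5438 -0.0066  0.1315] 0.602032413522903 [-3.109e+00 -4.510e-01 -1.000e-03] -73.47443163717531 [-0.11 -0.03  1.98  0.    1.19  1.17]
[[ 0.4618 -0.0183  0.0105]
 [ 0.6115  0.0023  0.0105]
 [ 0.5234 -0.0097  0.0105]] 7.803954174638433 0.1510704915282998
```

View pics/g7.png

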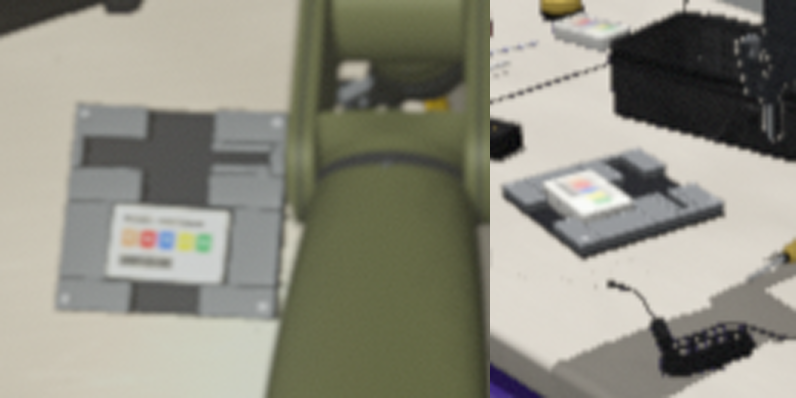

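The box is seated in the wide pocket at left crop (168,245), print up and square to the tray. Next, the driver: grip the handle 20 mm shaft-side of its middle.

Request:
arm_command --plan "0 0 -4 0.003 0.0005 -0.03 0.4;0 0 -8 0.003 0.0005 -0.06 0.4;0 0 -8 0.003 0.0005 -0.09 0.4;0 0 -8 0.003 0.0005 -0.105 0.4;0 0 -8 0.003 0.0005 -0.105 0.4"

```text
t: 18.55
tool_pos: [0.5443, -0.0035, 0.0235]
orientation: [-3.13, -0.247, 0.008]
contact_force: [-0.5, 0.1, 0.0]
gripper_width: 0.603
finger_force: 0.0
```

Run:
```python
from h import *
s=telemetry.read_state(); o=s["orientation"]; print(s["tool_pos"].round(4),s["gripper_width"],o.round(3),(2*np.degrees(np.arctan2(o[1],o[0])))%180-90,s["contact_force"].round(1))
```

```text
[ 0.5443 -0.0035  0.0235] 0.6033593661331887 [-3.13  -0.247  0.008] -80.96705209977762 [-0.5  0.1  0. ]
```

Request:
arm_command --plan "0 0 0 0.001 -0.002 -0.01 0.4;0 0 0 0.001 -0.002 -0.018 0.4;0 0 0 0.001 -0.002 -0.02 0.4;0 0 0 0.001 -0.002 -0.02 0.4"

```text
t: 18.95
tool_pos: [0.5477, -0.0064, 0.0058]
orientation: [-3.132, -0.245, -0.0]
contact_force: [0.2, 1.0, 0.0]
gripper_width: 0.6
finger_force: 0.0
```

Request:
arm_command --plan "0 0 0 0 0 0 0.85;0 0 0 0 0 0 0.85;0 0 0 0 0 0 0.85;0 0 0 0 0 0 0.85;0 0 0 0 0 0 0.85" --newtons 50

```text
t: 19.45
tool_pos: [0.5483, -0.0064, 0.0066]
orientation: [-3.132, -0.245, -0.002]
contact_force: [-1.4, 0.8, 5.0]
gripper_width: 0.241
finger_force: 49.4
```

Request:
arm_command --plan "0 0 0 0 0 0.02 0.85;0 0 0 0 0 0.05 0.85;0 0 0 0 0 0.08 0.85;0 0 0 0 0 0.1 0.85;0 0 0 0 0 0.1 0.85"

```text
t: 19.95
tool_pos: [0.5497, -0.0067, 0.1088]
orientation: [3.131, 0.245, 0.01]
contact_force: [0.1, -0.6, -0.2]
gripper_width: 0.238
finger_force: 49.3
```

Request:
arm_command --plan "0 0 8 0 0.03 0 0.85;0 0 16 0 0.06 0 0.85;0 0 24 0 0.09 0 0.85;0 0 32 0 0.12 0 0.85;0 0 40 -0.004 0.15 0 0.85"

```text
t: 20.45
tool_pos: [0.5424, 0.1445, 0.1032]
orientation: [-2.855, -1.309, 0.005]
contact_force: [0.1, 0.8, -0.8]
gripper_width: 0.243
finger_force: 49.3
```

Request:
arm_command --plan "0 0 8 -0.002 0.03 0 0.85;0 0 16 -0.004 0.06 -0.01 0.85;0 0 24 -0.006 0.09 -0.03 0.85;0 0 32 -0.008 0.1 -0.05 0.85;0 0 32 -0.008 0.1 -0.06 0.85"

```text
t: 20.95
tool_pos: [0.5326, 0.244, 0.0413]
orientation: [-2.386, -2.04, 0.01]
contact_force: [0.1, -0.2, -2.6]
gripper_width: 0.24
finger_force: 49.3
```

Request:
arm_command --plan "0 0 0 0 0 0 0.85;0 0 0 0 0 0 0.85"

```text
t: 21.15
tool_pos: [0.5355, 0.2427, 0.0451]
orientation: [-2.392, -2.035, 0.002]
contact_force: [1.0, -0.3, -1.4]
gripper_width: 0.242
finger_force: 49.3
```

Run:
```python
from h import *
s=telemetry.read_state(); o=s["orientation"]; print(s["tool_pos"].round(4),s["gripper_width"],o.round(3),(2*np.degrees(np.arctan2(o[1],o[0])))%180-90,s["contact_force"].round(1))
A=imaging.capture("top");B=imaging.capture("scene"); cv2.imwrite("pics/top4.png",A[:,:,::-1]); cv2.imwrite("pics/scene4.png",B[:,:,::-1])
cv2.imwrite("pics/g8.png",np.hstack([cv2.resize(A[195:305,115:225],(400,400),interpolation=cv2.INTER_CUBIC),cv2.resize(B[140:250,155:265],(400,400),interpolation=cv2.INTER_CUBIC)])[:,:,::-1])
```

```text
[0.5355 0.2427 0.0451] 0.2424907726151844 [-2.392e+00 -2.035e+00  2.000e-03] -9.221507766638751 [ 1.  -0.3 -1.4]
```

View pics/g8.png

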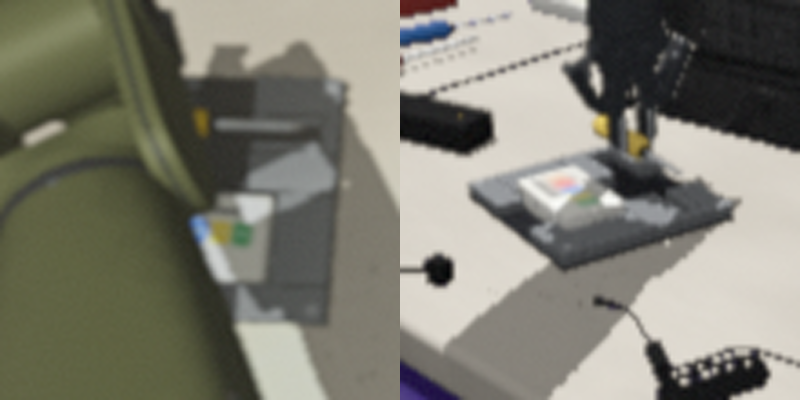

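Run:
```python
from h import *
w=unproj("top",[[200.3,229.9],[174.1,229.4]],.049)[:,:2]; print(w.round(4))
a=np.radians(-9.0); R=np.array([[np.cos(a),-np.sin(a)],[np.sin(a),np.cos(a)]])
for t in([.4855,.2343],[.488,.2355]): print(((w-t)@R*1000).round(1), ((telemetry.read_state()["tool_pos"][:2]-t)@R*1000).round(1))
d=w[1]-w[0]; print(np.degrees(np.arctan2(d[1],d[0])))
# box position from top3 (unoccluded tray)
from fit2 import run
run("top","3",[("tray",(.486,.234,-.16),(.182,.19,0,.018),54)])
```

```text
[[0.5202 0.148 ]
 [0.5295 0.2162]]
[[ 47.8 -79.8]
 [ 46.3 -11. ]] [49.1 16.6]
[[ 45.5 -81.4]
 [ 44.  -12.6]] [46.8 15. ]
82.20500404131876
top tray [0.4856 0.234 ] -9.17 110 4880
```

Request:
arm_command --plan "0 0 0 0.0015 0.0015 -0.006 0.85;0 0 0 0.0015 0.0015 -0.012 0.85;0 0 0 0.0015 0.0015 -0.016 0.85;0 0 0 0.0015 0.0015 -0.02 0.85;0 0 0 0.0015 0.0015 -0.02 0.85"

```text
t: 21.75
tool_pos: [0.5364, 0.2448, 0.0247]
orientation: [-2.389, -2.038, 0.003]
contact_force: [-0.4, -0.5, -0.9]
gripper_width: 0.241
finger_force: 49.3
```

Request:
arm_command --plan "0 0 0 0 0 -0.003 0.85;0 0 0 0 0 -0.006 0.85;0 0 0 0 0 -0.008 0.85;0 0 0 0 0 -0.008 0.85"

```text
t: 22.15
tool_pos: [0.5368, 0.245, 0.0172]
orientation: [-2.389, -2.039, 0.002]
contact_force: [0.1, -0.4, -0.7]
gripper_width: 0.241
finger_force: 49.3
```

Request:
arm_command --plan "0 0 0 0 0 -0.003 0.85;0 0 0 0 0 -0.005 0.85;0 0 0 0 0 -0.006 0.85;0 0 0 0 0 -0.006 0.85"

```text
t: 22.55
tool_pos: [0.5369, 0.2451, 0.0114]
orientation: [-2.39, -2.039, 0.001]
contact_force: [0.1, 0.8, -1.6]
gripper_width: 0.242
finger_force: 49.3
```

Request:
arm_command --plan "0 0 0 0 0 0 0.7;0 0 0 0 0 0 0.6;0 0 0 0 0 0 0.55;0 0 0 0 0 0.01 0.55;0 0 0 0 0 0.03 0.55"

```text
t: 23.05
tool_pos: [0.5358, 0.2446, 0.0408]
orientation: [-2.389, -2.038, 0.006]
contact_force: [-0.1, -0.6, 0.8]
gripper_width: 0.453
finger_force: 0.0
```

Request:
arm_command --plan "0 0 0 0 0 0.04 0.5;0 0 0 0 0 0.08 0.5;0 0 0 0 -0.03 0.11 0.5;0 0 0 0 -0.08 0.12 0.5;0 0 0 0 -0.13 0.12 0.5"

```text
t: 23.55
tool_pos: [0.5388, 0.1156, 0.1661]
orientation: [2.385, 2.039, 0.009]
contact_force: [0.6, -0.4, -0.4]
gripper_width: 0.497
finger_force: 0.0
```

Request:
arm_command --plan "0 0 0 0 -0.045 0 0.5;0 0 0 0 -0.09 0 0.5;0 0 0 0 -0.135 0 0.5;0 0 0 0 -0.18 0 0.5;0 0 0 0 -0.2 0 0.5"

```text
t: 24.05
tool_pos: [0.5371, -0.0872, 0.1629]
orientation: [2.392, 2.034, 0.0]
contact_force: [0.5, 0.4, 0.2]
gripper_width: 0.501
finger_force: 0.0
```

```bash
python3 meas.py 5
python3 - <<'E'
from h import *
A=cv2.imread("pics/top5.png");B=cv2.imread("pics/scene5.png")
cv2.imwrite("pics/g9.png",np.hstack([cv2.resize(A[195:305,115:225],(400,400),interpolation=cv2.INTER_CUBIC),cv2.resize(B[140:250,155:265],(400,400),interpolation=cv2.INTER_CUBIC)]))
E
```

```text
[ 0.5371 -0.0872  0.1629] [[0.16, 0.987, 0.001], [0.987, -0.16, -0.001], [-0.001, 0.001, -1.0]] [-0.26 -0.06  1.95 -0.    1.24 -0.1 ]
top yel [0.5407 0.2677] -98.2 -0.044 0.043
scene yel [0.539  0.2628] -102.4 -0.054 0.044
```

View pics/g9.png

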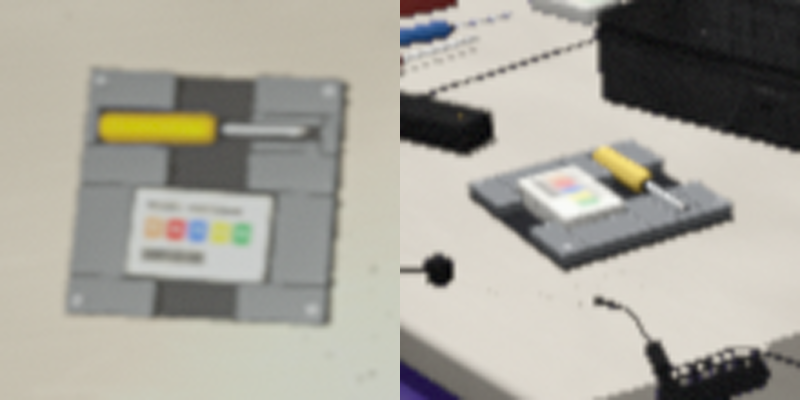

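Both are seated, but the driver sits about 8 mm towards its handle end: handle end at tray y≈84, tip at crop (308,130), about -70. The play centre is about 6 mm the other way, so I'll regrip and shift it back.

Request:
arm_command --plan "0 0 0 0 0.045 0 0.5;0 0 0 0 0.09 0 0.5;0 0 0 0 0.135 0 0.5;0 0 0 0 0.18 0 0.5;0 0 0 0 0.225 0 0.5"

```text
t: 24.65
tool_pos: [0.5365, 0.144, 0.1625]
orientation: [-2.389, -2.04, -0.001]
contact_force: [-0.3, -0.4, -0.3]
gripper_width: 0.501
finger_force: 0.0
```

Request:
arm_command --plan "0 0 0 0 0.045 0 0.5;0 0 0 0 0.09 -0.02 0.5;0 0 0 0 0.107 -0.05 0.5;0 0 0 0 0.107 -0.09 0.5;0 0 0 0 0.107 -0.115 0.5"

```text
t: 25.15
tool_pos: [0.5349, 0.2499, 0.0444]
orientation: [-2.386, -2.041, 0.004]
contact_force: [-0.3, 0.4, -0.7]
gripper_width: 0.501
finger_force: 0.0
```

Request:
arm_command --plan "0 0 0 0 0 0 0.5;0 0 0 0 0 0 0.5"

```text
t: 25.35
tool_pos: [0.5369, 0.2489, 0.0473]
orientation: [-2.389, -2.04, 0.0]
contact_force: [0.7, -0.1, -0.2]
gripper_width: 0.498
finger_force: 0.0
```

Request:
arm_command --plan "0 0 0 0 -0.0055 -0.01 0.5;0 0 0 0 -0.0055 -0.02 0.5;0 0 0 0 -0.0055 -0.03 0.5;0 0 0 0 -0.0055 -0.035 0.5;0 0 0 0 -0.0055 -0.035 0.5"

```text
t: 25.85
tool_pos: [0.5363, 0.2422, 0.0104]
orientation: [-2.389, -2.038, 0.004]
contact_force: [0.3, 0.6, -0.5]
gripper_width: 0.502
finger_force: 0.0
```

Request:
arm_command --plan "0 0 0 0 0 0 0.85;0 0 0 0 0 0 0.85;0 0 0 0 0 0 0.85;0 0 0 0 0 0 0.85" --newtons 40

```text
t: 26.25
tool_pos: [0.5375, 0.2427, 0.0121]
orientation: [-2.39, -2.039, -0.001]
contact_force: [0.7, -0.1, 1.1]
gripper_width: 0.246
finger_force: 39.2
```

Request:
arm_command --plan "0 0 0 0 0 0.002 0.85;0 0 0 0 -0.002 0.002 0.85;0 0 0 -0.0005 -0.004 0.002 0.85;0 0 0 -0.001 -0.006 0.002 0.85;0 0 0 -0.001 -0.006 0.0005 0.85"

```text
t: 26.75
tool_pos: [0.5361, 0.2363, 0.0122]
orientation: [-2.39, -2.038, 0.0]
contact_force: [-1.0, -0.3, -1.1]
gripper_width: 0.247
finger_force: 39.1
```

Request:
arm_command --plan "0 0 0 0 0 0 0.85;0 0 0 0 0 0 0.7;0 0 0 0 0 0 0.6;0 0 0 0 0 0 0.5;0 0 0 0 0 0.01 0.5"

```text
t: 27.25
tool_pos: [0.5349, 0.2362, 0.021]
orientation: [-2.389, -2.038, 0.005]
contact_force: [-0.8, -0.3, -0.9]
gripper_width: 0.502
finger_force: 0.0
```

Request:
arm_command --plan "0 0 0 0 0 0.04 0.5;0 0 0 0 0 0.08 0.5;0 0 0 0 -0.03 0.11 0.5;0 0 0 0 -0.08 0.12 0.5;0 0 0 0 -0.13 0.12 0.5"

```text
t: 27.75
tool_pos: [0.538, 0.107, 0.1466]
orientation: [2.385, 2.039, 0.009]
contact_force: [1.0, 0.4, 1.1]
gripper_width: 0.495
finger_force: 0.0
```

Request:
arm_command --plan "0 0 0 0 -0.045 0 0.5;0 0 0 0 -0.09 0 0.5;0 0 0 0 -0.135 0 0.5;0 0 0 0 -0.18 0 0.5;0 0 0 0 -0.2 0 0.5"

```text
t: 28.25
tool_pos: [0.5361, -0.0957, 0.1434]
orientation: [2.392, 2.035, 0.0]
contact_force: [0.3, 0.7, 0.1]
gripper_width: 0.503
finger_force: 0.0
```

```bash
python3 meas.py 6
python3 - <<'E'
from h import *
a=np.radians(-9.1); R=np.array([[np.cos(a),-np.sin(a)],[np.sin(a),np.cos(a)]])
for tag in("5","6"):
  im=cv2.imread(f"pics/top{tag}.png"); y=cv2.inRange(cv2.cvtColor(im,cv2.COLOR_BGR2HSV),(18,130,90),(38,255,255))
  q=np.argwhere(y>0)[:,::-1]; q=q[(q[:,0]>120)&(q[:,0]<200)&(q[:,1]>210)&(q[:,1]<250)&(q[:,1]<240)]
  t=(unproj("top",q,.018)[:,:2]-[.4856,.234])@R*1000; t=t[t[:,0]>20]; print(tag,t.mean(0).round(1),t.min(0).round(1),t.max(0).round(1))
from fit2 import run
run("top","6",[("box",(.457,.24,-.16),(.062,.1,.004,.028),27)])
# bystanders
for t in("0","6"):
  im=cv2.imread(f"pics/top{t}.png").astype(int); o=(im[:,:,2]>170)&(im[:,:,1]<120)&(im[:,:,0]<80); p=np.argwhere(o)[:,::-1]; p=p[(abs(p-[231,170])<25).all(1)]
  k=im.sum(2)<240; r=np.argwhere(k)[:,::-1]; r=r[(abs(r-[299,151])<16).all(1)]; print(t,p.mean(0),r.mean(0))
E
```

```text
[ 0.5361 -0.0957  0.1434] [[0.16, 0.987, 0.001], [0.987, -0.16, -0.001], [-0.001, 0.001, -1.0]] [-0.27 -0.04  1.97 -0.    1.21 -0.11]
top yel [0.5402 0.2613] -97.9 -0.045 0.042
scene yel [0.5391 0.2579] -100.7 -0.051 0.041
5 [48.2 40.1] [36.9 -3. ] [59.6 84. ]
6 [48.6 33.8] [37.6 -8.6] [60.  78.7]
top box [0.4418 0.2021] -0.82 217 927
0 [231.26612903 169.26612903] [298.78571429 151.34761905]
6 [233.20454545 168.65909091] [299.85714286 148.85714286]
```

The driver's mid-handle is now at about (48.5, 34) mm in the tray frame, near the centre of its play. The bystanders moved by about 2 px at most, and the arm is clear. Handing in.

Request:
arm_command --plan "0 0 0 0 0 0 0.5;0 0 0 0 0 0 0.5;0 0 0 0 0 0 0.5"

```text
t: 28.65
tool_pos: [0.5362, -0.0912, 0.1423]
orientation: [-2.388, -2.041, 0.0]
contact_force: [-0.6, 0.2, 0.1]
gripper_width: 0.501
finger_force: 0.0
```

```bash
python3 -c "
from station import workorder
print(workorder.job_done())"
```

```text
the job is handed in; nothing more can be done
None
```

I handed the job in at 28.65 s with the fuse box flat and printed face up in its compartment and the driver in the keyhole slot; no verdict came back, the final box fit failed so its seating rests on the earlier pictures, and I viewed 12 pictures against the limit of 10.

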